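Pry the snap-fit battery cover off a bench instrument

ROBOT

A 6-joint arm with a two-finger parallel gripper is mounted at the origin on the work surface. World frame = base frame: x ahead of the robot, y to its left, z up, the work surface at z = 0. Lengths are in m, angles in rad, forces in N, time in s.
With the tool pointing down it reaches from about 0.225 to 0.875 m from the base axis. Payload 3.4 kg.
Tool frame: the origin (TCP) lies midway between the tips of the shut fingers; the grasp point (between the pads) lies env.grip_depth behind it (env.grip_depth is the distance from the TCP to the grasp point, in m); z points along the fingers, y is the line along which they close (so a half turn about z gives the same grasp; the last joint's range is limited). The gripper opens to 85 mm and grips with 20 to 120 N. Pads are 22 mm wide; open, the fingers measure 114 mm over their backs; the gripper's body (76 mm by 85 mm) begins 54 mm behind the grasp point. The pads swing forward as they close: fully open they stand 13 mm farther back than shut.
Start: joints at [1.06, 0.276, 1.505, -0, 1.361, -0.121], TCP at [0.219, 0.532, 0.231] pointing down, gripper open.
Joint ranges: [-2.89, 2.89], [-0.75, 2.08], [0.22, 2.7], [-1.18, 4.32], [0.11, 2.71], [-2.7, 2.7]. Speed limits (rad/s): [2.57, 2.57, 3.14, 3.14, 3.14, 3.14].

INTERFACE

Orientations are given as a unit quaternion [x, y, z, w].
In Python, from station import env, cams, order gives the robot as it stands.
- The arm moves only by the shell command python3 -m inch 'ROWS'. ROWS is JSON, one flat list of numbers, 7 for each row, row after row: the shift along the tool's x, y, z in units of 500 mm (1.0 is 500 mm), then the turn, a rotation vector about the tool's x, y, z in units of 90 degrees (1.0 is 90 degrees), then the gripper's target within -1 to 1 (shut at 1, half-way at 0, fully open at -1). In form: [tx, ty, tz, ax, ay, az, jaw, tx, ty, tz, ax, ay, az, jaw, ...]. A call has 1 to 20 rows; each row is the pose to reach, as a shift and turn from the pose commanded when the call began, along the tool's axes at that moment; what a row does not reach only later rows make up. A row lasts 1/8 s, in which the tool goes at most 62.5 mm and 10.7 degrees, less where a joint would pass 70% of its speed; a pose out of reach is approached as far as the arm can. A call with a number of a shift or a turn outside -1 to 1 is refused whole. A call with a gripper value outside its range is refused whole. The fingers move at their own pace and stop on an object; the grip force is fixed at half the most. Time passes only in rows, so rows that repeat a pose let the fingers close. It gives the time, the measured TCP pose, the force, the opening and the grip force at its end, in the units of the state.
- env.state(): the state, without advancing time (a new reading comes with each control period).
- cams.grab_frame(name): name is "side" or "top"; returns a dict with "frame" (420x560x3 uint8, blue, green, red), "depth" (420x560 float32, m along the optical axis (not along the pixel's ray), 0 where there is no reading), "vfov" (degrees; the focal length in pixels is half the picture's height over the tangent of half this angle, whatever the lens; pixels are square), "cx", "cy" (the principal point, pixels), "k1" (the pictures are not rectified: a ray, as slopes to the right and down, at radius r is drawn at 1 + k1 r^2 times it, then the intrinsics apply), "rvec" (rotation vector, rad) and "tvec" (3), from world to camera coordinates, as OpenCV has them. Camera axes: x right, y down, z forward; pixel columns grow to the right and rows downward; lengths in m; the calibration is good to about 2 mm. A picture is of the moment at which its call begins.
- order.close_job(): hands the job in; it is judged then, once.
The state is a dict: "time_s": time; "joint_positions": joint angles; "joint_vel": joint speeds; "joint_torque": joint torques, N m; "eef_pos": TCP position; "tcp_rot": TCP orientation; "force": force on the tool from outside, world axes, zero at the start; "ft_torque": the same for the moment, N m; "finger_gap": opening from 0.0 (shut) to 1.0 (fully open); "grip_force": force on a finger pad.
Only numpy, scipy, OpenCV 4.12 (cv2) and the standard library are available. Lean on these libraries where they do the work, as an engineer would, in place of code of your own. Each camera call takes 0.05 s, during which the arm holds its last target. There are 200 camera calls.

TASK

The light-blue instrument lying on its side is due for a new battery. Take the orange-handled pry tool from its dark mat, put the blade into the notch under the near edge of the battery cover and lever against the edge of the case until that end of the cover snaps free and stays up, draw the blade out again and lay the tool back on the mat. Then lift the cover off and set it down (don't drop it) flat and right side up in the blue tray, leaving the hand analyser and the spare battery where they are.

Things in the scene. Friction and masses are not known exactly. Their poses are not given: they have to be found in the camera images.
- notch (a point): Mouth of the pry notch: the point on the case's flat top deck (100 mm above the bench) midway along the near edge of the seated battery cover; fixed. x points into the notch, along the cover, away from the robot; z up. The slot between deck and cover is 28 mm wide (y), 6 mm high from the deck up and 16 mm deep; a wall of the cover closes its inner end.
- case_edge (a point): Fulcrum to lever on: top edge of the case's upright near end face, at deck height, 18 mm in front of the notch mouth (bare level deck between). The edge runs straight along y, 50 mm to either side; in front of it (-x) is free space down to the bench. Axes as the notch.
- instrument: Light-blue case, 194 mm long (x), 100 mm wide, 90 mm thick, lying on its side on a 10 mm foam cradle, fixed; black panel on the far end, carrying handle on the +y side, below the deck. Origin on the bench under the centre of the seated cover. Deck bare and level for 22 mm beside the cover's long sides.
- cover_mid (a point): Centre of the battery cover: a darker blue cap 116 mm long (x), 56 mm wide (y), 16 mm thick, about 75 g, wholly above the deck; seated, this point is 8 mm above the deck, 58 mm in from the notch mouth. A white bar on top marks the notch end. Snap legs reach 14 mm below the underside near the notch end, a locating leg 8 mm at the far end; standing on these it is within 0.1 rad of level.
- cover_lip (a point): Point on the cover at the middle of the lower edge of its notch end; at the notch mouth while seated. Two snaps under this end hold with about 20 N and let go when it has been raised about 5 mm (the cover tips about its far end); it then springs up to about 11 mm and stays propped there without the blade. Then the cover lifts straight off, held by its long sides.
- pry_grip (a point): Where to hold the pry tool: on its handle, near the tool's balance point, half-way up. The tool is 190 mm long, 95 g; x points along it from handle to blade tip, z up as it lies. Orange handle 22 mm wide, 24 mm high, from 80 mm behind this point to 20 mm in front; as it lies the point is 12 mm above the mat. A straight flat steel blade, 18 mm wide, 3 mm thick, runs on 90 mm at the same height.
- pry_tip (a point): Middle of the end of the pry tool's blade, half-way through its 3 mm thickness, 110 mm along x from the grip point.
- mat_top (a point): Centre of the top of the dark tool mat, 240 mm (x) by 140 mm (y), 4 mm thick, fixed flat on the bench. The tool lies on it, blade roughly along +x.
- parts_tray_in (a point): Centre of the inner floor of the blue tray, fixed on the bench, about 4 mm above the bench; the tray is 220 mm (x) by 140 mm (y) outside, 32 mm high, walls 4 mm.
- analyser: Bystander: light-blue pistol-shaped hand analyser lying flat, about 190 x 75 x 46 mm; origin under it, its length along x.
- spare_battery: Bystander: spare battery pack, black with a yellow label, 86 x 40 x 30 mm; origin at the centre of its underside.
There are look-alikes about, which are no part of the job. There is more than one size of the part that bears cover_mid; the job needs the largest.

How it is judged:
By the outcome, as a careful person would: the job done as asked, in the order asked, and still so for the second after the job is handed in, with the robot touching nothing.
It also fails if it takes over 69 s, if anything falls off the work surface, if the arm or the gripper's body presses on something with over 40 N, if the wrist force passes 120 N, or if a joint passes its speed limit or range.

## Working session

There is one attempt and no reset: what is moved stays moved. The work goes in short steps, Python scripts to look and compute and a shell command to move; the robot and the scene stay as the last step left them, time stands still between calls to the robot, and variables do not carry over. Pictures are saved under pics/ and viewed, at most 13 in all, crops included, and the job is handed in when it is done.

```bash
ls; mkdir -p pics; cat > h.py <<'E'
import numpy as np, cv2
from station import env, cams, order
from scipy.spatial.transform import Rotation as R
def grab(n):
    g=cams.grab_frame(n); return g
def world(g,u,v,d=None):
    """pixels (+depth) -> world points"""
    f=210/np.tan(np.radians(g['vfov'])/2)
    K=np.array([[f,0,g['cx']],[0,f,g['cy']],[0,0,1.]])
    p=np.stack([np.ravel(u),np.ravel(v)],1).astype(float)
    s=cv2.undistortPoints(p[:,None],K,np.array([g['k1'],0,0,0,0.]))[:,0]
    r=np.c_[s,np.ones(len(s))]
    Rm=cv2.Rodrigues(np.array(g['rvec'],float))[0]; t=np.array(g['tvec'],float).ravel()
    C=-Rm.T@t; D=r@Rm
    if d is not None: return C+D*np.ravel(d)[:,None]
    return C,D
def plane(g,u,v,z):
    C,D=world(g,u,v); return C+D*((z-C[2])/D[:,2])[:,None]
E
python3 - <<'E'
from h import *
for n in ('top','side'):
    g=grab(n); cv2.imwrite(f'pics/{n}0.png',cv2.resize(g['frame'],(800,600))); np.save(f'{n}0.npy',g,allow_pickle=True)
    C,D=world(g,[g['cx']],[g['cy']]); print(n,C,D,g['vfov'],g['k1'],g['cx'],g['cy'])
print(env.grip_depth,env.state())
E
```

```text
pics
top [0.47183714 0.00264792 1.55129877] [[ 5.88484488e-02  5.98053296e-04 -9.98266749e-01]] 42.396155570004005 -0.2165483398139805 283.29397967601165 218.56414682817692
side [ 0.19850692 -0.57116372  0.75721886] [[ 0.38908953  0.61532359 -0.68555541]] 51.39445206534823 -0.08222957877433842 278.54475311340764 213.22831374541786
0.0187 {'time_s': 0.1, 'joint_positions': array([ 1.05999228e+00,  2.76521990e-01,  1.50600165e+00, -1.38243155e-05,
        1.36070479e+00, -1.20996714e-01]), 'joint_vel': array([-0.00103118, -0.0011531 , -0.00161883,  0.000452  ,  0.00103299,
       -0.00140829]), 'joint_torque': array([ 1.31816385e-03, -4.17697942e+01, -2.46403956e+01,  2.23049988e-04,
        5.78294392e-03, -8.12936662e-06]), 'eef_pos': array([0.21828174, 0.5314477 , 0.23053373]), 'tcp_rot': array([ 1.93670540e-01,  9.81066284e-01, -7.79516193e-04, -2.47670671e-04]), 'force': array([ 0.01954621, -0.41506865,  0.12025459]), 'ft_torque': array([-0.07943367, -0.02236244,  0.04855005]), 'grip_force': 0.0, 'finger_gap': 0.9989767049960638}
```

View pics/top0.png

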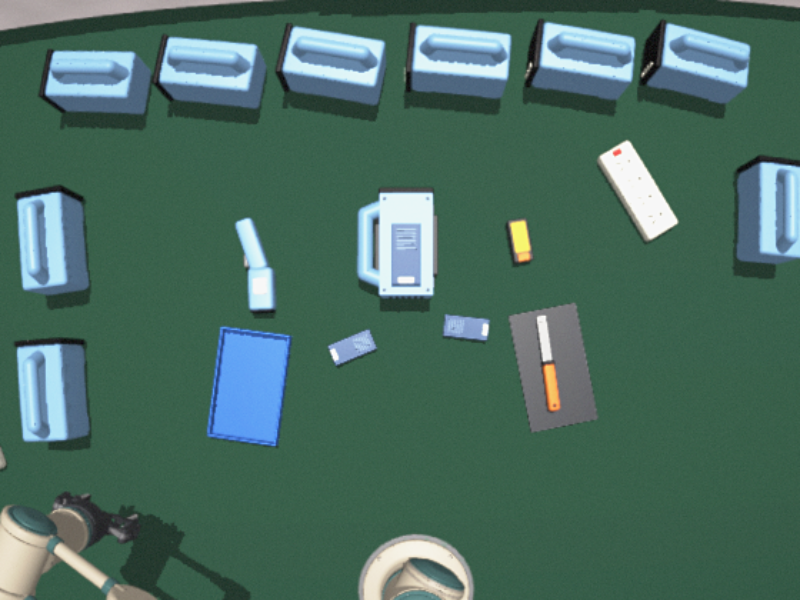

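View pics/side0.png

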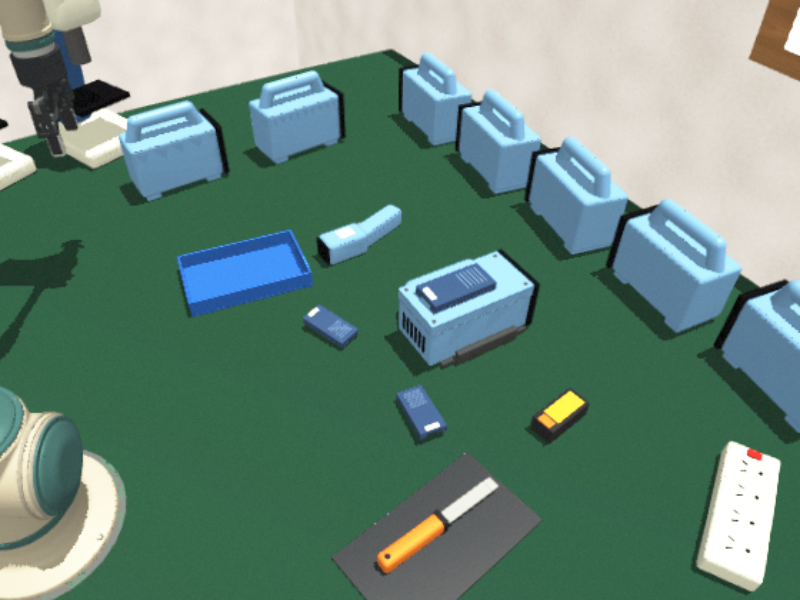

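Top view (800×600): the cover candidates are the seated one at (406,255), which is largest and has its white bar at (406,281), and two smaller loose caps at (352,347) and (467,328). I choose the seated one. The only orange tool is at (550,365) on the dark mat, and the blue tray is at (250,386). The upright cases around the edges are look-alikes.

```bash
python3 - <<'E'
from h import *
T=np.load('top0.npy',allow_pickle=True).item(); S=np.load('side0.npy',allow_pickle=True).item()
s=0.7
def hsv(g): return cv2.cvtColor(g['frame'],cv2.COLOR_BGR2HSV)
H=hsv(T)
def pts(mask,box,z,name,g=T):
    x0,y0,x1,y1=[int(a*s) for a in box]; m=np.zeros_like(mask); m[y0:y1,x0:x1]=mask[y0:y1,x0:x1]
    n,l,st,c=cv2.connectedComponentsWithStats(m.astype(np.uint8)); k=1+np.argmax(st[1:,4]); v,u=np.where(l==k)
    P=plane(g,u,v,z); r=cv2.minAreaRect(P[:,:2].astype(np.float32)*1000)
    d=g['depth'][v,u]; zz=world(g,u,v,d)[:,2]
    print(name,len(u),'mean',P.mean(0).round(4),'rect c',np.round(r[0],1),'size',np.round(r[1],1),'ang',round(r[2],2),'corners',cv2.boxPoints(r).round(0).tolist(),'z med',np.median(zz).round(4))
    return P
h,sa,va=H[...,0].astype(int),H[...,1].astype(int),H[...,2].astype(int)
pts((h>5)&(h<22)&(sa>150)&(va>120),(530,300,580,430),0.022,'handle')
pts((sa<60)&(va>140),(525,305,565,370),0.0175,'blade')
pts((sa<60)&(va<130)|((h>5)&(h<22)&(sa>150))|((sa<60)&(va>140)),(495,290,610,445),0.004,'mat')
pts((h>95)&(h<125)&(sa>150),(195,315,300,455),0.032,'tray')
pts((h>95)&(h<125)&(va>160)&(sa<140),(370,180,440,300),0.1,'deck')
pts((h>95)&(h<125)&(va<175),(385,215,428,290),0.116,'cover')
for p in [(406,225),(406,281),(558,315),(400,258)]:
    print(p,H[int(p[1]*s),int(p[0]*s)])
a=T['frame'][120:220,245:315]; b=T['frame'][205:310,350:425]
cv2.imwrite('pics/crop.png',np.hstack([cv2.resize(a,(400,571)),cv2.resize(b,(400,571))]))
for u,v in [(390,222),(421,222),(391,286),(421,286),(380,295),(432,295)]:
    print((u,v),plane(T,[u*s],[v*s],.116 if v<290 else .1).round(4))
E
```

```text
handle 210 mean [ 0.4016 -0.2829  0.022 ] rect c [ 404.6 -282.3] size [92.1 24. ] ang 6.01 corners [[358.0, -275.0], [360.0, -299.0], [452.0, -289.0], [449.0, -266.0]] z med 0.0268
blade 236 mean [ 0.504  -0.2727  0.0175] rect c [ 503.9 -272.9] size [93.2 21.2] ang 6.38 corners [[456.0, -268.0], [459.0, -289.0], [551.0, -278.0], [549.0, -257.0]] z med 0.0173
mat 3691 mean [ 0.4393 -0.2946  0.004 ] rect c [ 443.9 -291.6] size [240.6 141.9] ang 9.15 corners [[314.0, -241.0], [336.0, -381.0], [574.0, -343.0], [551.0, -202.0]] z med 0.0052
tray 3249 mean [0.4139 0.3242 0.032 ] rect c [424.9 318.1] size [145.3 222.7] ang 80.89 corners [[303.0, 264.0], [523.0, 229.0], [546.0, 372.0], [326.0, 407.0]] z med 0.0053
deck 882 mean [ 0.6707 -0.0018  0.1   ] rect c [667.3  -1.7] size [ 54.2 119.9] ang 88.27 corners [[607.0, -27.0], [726.0, -31.0], [728.0, 24.0], [608.0, 27.0]] z med 0.1164
cover 19 mean [6.085e-01 1.000e-04 1.160e-01] rect c [6.085e+02 1.000e-01] size [47.9  0. ] ang 88.28 corners [[608.0, -24.0], [608.0, -24.0], [609.0, 24.0], [609.0, 24.0]] z med 0.1006
(406, 225) [108  79 220]
(406, 281) [ 30   1 249]
(558, 315) [150   4 123]
(400, 258) [110  79 214]
(390, 222) [[0.7269 0.026  0.116 ]]
(421, 222) [[ 0.7251 -0.0321  0.116 ]]
(391, 286) [[0.6062 0.0276 0.116 ]]
(421, 286) [[ 0.6045 -0.0283  0.116 ]]
(380, 295) [[0.5913 0.049  0.1   ]]
(432, 295) [[ 0.5883 -0.0488  0.1   ]]
```

View pics/crop.png

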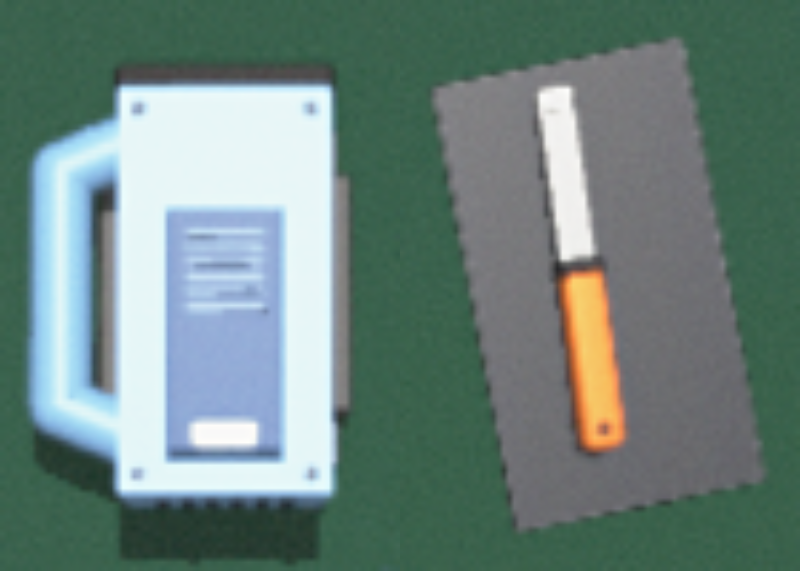

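The crop confirms the choice. Left half: the large seated cover, white bar at its near end (225,434), with bare deck in front of it. Right half: the pry tool, blade pointing away at (556,95) and orange handle at (595,360). Next I'll plan the approach.

```bash
cat >> h.py <<'E'
B=np.array([[-1,0,0],[0,1,0],[0,0,-1.]]).T
def pose(yaw,pitch=0,roll=0):  # deg; pitch>0 lifts the blade end
    return R.from_euler('ZYX',[yaw,-pitch,roll],degrees=True)*R.from_matrix(B)
def cur():
    s=env.state(); return np.array(s['eef_pos']),R.from_quat(s['tcp_rot'])
def rows(tg,start=None):
    p0,r0=start or cur()
    for p,r in tg:
        t=r0.inv().apply(np.array(p)-p0)/.5; a=(r0.inv()*r).as_rotvec()/(np.pi/2)
        print(np.r_[t,a].round(4).tolist())
E
python3 - <<'E'
from h import *
r=pose(6)
rows([((.36,.1,.2),r)])
rows([((.4395,-.2787,.11),r),((.4395,-.2787,.006),r)],((np.array([.36,.1,.2])),r))
E
```

```text
[-0.5901, -0.6904, 0.0621, -0.001, -0.0004, -0.3148]
[-0.079, -0.7699, 0.18, 0.0, 0.0, 0.0]
[-0.079, -0.7699, 0.388, 0.0, 0.0, 0.0]
```

```bash
python3 -m inch '[-0.59,-0.69,0.062,0,0,-0.315,-1,-0.59,-0.69,0.062,0,0,-0.315,-1,-0.59,-0.69,0.062,0,0,-0.315,-1,-0.59,-0.69,0.062,0,0,-0.315,-1,-0.59,-0.69,0.062,0,0,-0.315,-1,-0.59,-0.69,0.062,0,0,-0.315,-1,-0.59,-0.69,0.062,0,0,-0.315,-1,-0.59,-0.69,0.062,0,0,-0.315,-1,-0.59,-0.69,0.062,0,0,-0.315,-1,-0.59,-0.69,0.062,0,0,-0.315,-1]'
python3 -m inch '[-0.079,-0.77,0.18,0,0,0,-1,-0.079,-0.77,0.18,0,0,0,-1,-0.079,-0.77,0.18,0,0,0,-1,-0.079,-0.77,0.18,0,0,0,-1,-0.079,-0.77,0.18,0,0,0,-1,-0.079,-0.77,0.18,0,0,0,-1,-0.079,-0.77,0.18,0,0,0,-1,-0.079,-0.77,0.18,0,0,0,-1,-0.079,-0.77,0.18,0,0,0,-1,-0.079,-0.77,0.18,0,0,0,-1]'
python3 - <<'E'
from h import *
p,r=cur();print(p,r.as_matrix().round(3).tolist(),env.state()['joint_positions'].round(2))
rows([((.4395,-.2787,.006),pose(6))])
E
```

```text
time_s: 1.35
eef_pos: [0.3599, 0.1013, 0.2002]
tcp_rot: [-0.053, 0.999, 0.0, -0.0]
force: [-0.1, 0.2, -0.0]
finger_gap: 0.999
grip_force: 0.0
time_s: 2.6
eef_pos: [0.4399, -0.2761, 0.1108]
tcp_rot: [-0.053, 0.999, 0.0, 0.0]
force: [-0.6, 0.0, 0.3]
finger_gap: 1.005
grip_force: 0.0
[ 0.43987234 -0.27608421  0.11083181] [[-0.994, -0.107, 0.0], [-0.107, 0.994, 0.0], [-0.0, 0.0, -1.0]] [-0.69  0.29  1.81  0.    1.04 -2.37]
[0.0014, -0.0052, 0.2097, 0.0002, 0.0002, 0.0015]
```

```bash
python3 -m inch '[0.001,-0.005,0.1,0,0,0,-1,0.001,-0.005,0.16,0,0,0,-1,0.001,-0.005,0.2,0,0,0,-1,0.001,-0.005,0.21,0,0,0,-1,0.001,-0.005,0.21,0,0,0,-1,0.001,-0.005,0.21,0,0,0,1,0.001,-0.005,0.21,0,0,0,1,0.001,-0.005,0.21,0,0,0,1,0.001,-0.005,0.21,0,0,0,1,0.001,-0.005,0.21,0,0,0,1,0.001,-0.005,0.21,0,0,0,1]'
python3 - <<'E'
from h import *
p,r=cur();print(p,r.as_matrix().round(3).tolist(),env.state()['grip_force'],env.state()['force'])
E
```

```text
time_s: 3.98
eef_pos: [0.44, -0.2808, 0.0058]
tcp_rot: [-0.052, 0.999, -0.0, 0.0]
force: [-0.5, 1.2, 5.5]
finger_gap: 0.246
grip_force: 60.0
[ 0.44004145 -0.28083021  0.00582384] [[-0.995, -0.105, 0.001], [-0.105, 0.995, -0.0], [-0.001, -0.001, -1.0]] 60.00478506088257 [-0.46816439  1.2120024   5.52490794]
```

```bash
python3 - <<'E'
from h import *
y=np.radians(-1.7); d=np.array([np.cos(y),np.sin(y),0])
n=np.array([.6093,.0001,.1]); tip=n-.04*d+[0,0,.003+.03]
tcp=tip-.11*d-[0,0,.0102]; print(tcp)
rows([(tcp,pose(-1.7))])
E
```

```text
[0.45936602 0.00454994 0.1228    ]
[-0.0984, 0.5635, -0.2342, -0.0003, 0.0005, 0.0856]
```

```bash
python3 -m inch '[0,0,-0.1,0,0,0,1,0,0,-0.2,0,0,0,1,0,0.1,-0.234,0,0,0.04,1,-0.03,0.2,-0.234,0,0,0.086,1,-0.06,0.3,-0.234,0,0,0.086,1,-0.08,0.4,-0.234,0,0,0.086,1,-0.098,0.5,-0.234,0,0,0.086,1,-0.098,0.563,-0.234,0,0,0.086,1,-0.098,0.563,-0.234,0,0,0.086,1,-0.098,0.563,-0.234,0,0,0.086,1,-0.098,0.563,-0.234,0,0,0.086,1]'
python3 - <<'E'
from h import *
for n in ('top','side'):
    g=grab(n); np.save(f'{n}1.npy',g,allow_pickle=True)
    f=g['frame']; c=f[100:240,230:340] if n=='top' else f[150:270,220:400]
    cv2.imwrite(f'pics/{n}1.png',cv2.resize(c,None,fx=4,fy=4,interpolation=cv2.INTER_CUBIC))
a=cv2.imread('pics/top1.png');b=cv2.imread('pics/side1.png'); 
h=480; b=cv2.resize(b,(420,280)); a=cv2.resize(a,(377,480)); b=cv2.copyMakeBorder(b,0,200,0,0,cv2.BORDER_CONSTANT)
cv2.imwrite('pics/pre.png',np.hstack([a,b])); p,r=cur(); print(p,r.as_matrix().round(4).tolist())
E
```

```text
time_s: 5.35
eef_pos: [0.4591, 0.0035, 0.1222]
tcp_rot: [0.016, 1.0, -0.0, -0.0]
force: [0.4, -0.0, -1.5]
finger_gap: 0.242
grip_force: 59.3
[0.45906076 0.00352278 0.12222605] [[-0.9995, 0.0317, -0.0], [0.0317, 0.9995, -0.0001], [-0.0, -0.0001, -1.0]]
```

View pics/pre.png

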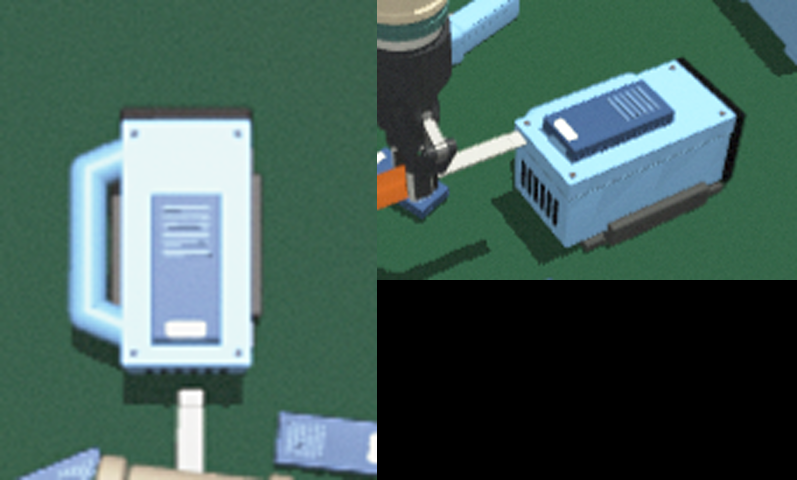

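The blade lies in front of the instrument, tip at (190,392) in the left panel, with the cover's near edge at (186,345). It may be slightly to the right, so I'll measure both in the same image.

```bash
python3 - <<'E'
from h import *
T=np.load('top1.npy',allow_pickle=True).item(); H=cv2.cvtColor(T['frame'],cv2.COLOR_BGR2HSV).astype(int)
h,s,v=H[...,0],H[...,1],H[...,2]
def rect(m,x0,y0,x1,y1,z,nm):
    k=np.zeros_like(m);k[y0:y1,x0:x1]=m[y0:y1,x0:x1]
    n,l,st,c=cv2.connectedComponentsWithStats(k.astype(np.uint8)); i=1+np.argmax(st[1:,4]); vv,uu=np.where(l==i)
    P=plane(T,uu,vv,z)[:,:2]*1000; r=cv2.minAreaRect(P.astype(np.float32))
    print(nm,len(uu),np.round(r[0],1),np.round(r[1],1),round(r[2],2),'x',P[:,0].min().round(1),P[:,0].max().round(1))
    # centreline by rows
    C=np.array([P[vv==q].mean(0) for q in np.unique(vv)[2:-2]]); print('  line y=',np.polyfit(C[:,0]-609,C[:,1],1).round(4))
    # width edge-to-edge
rect((s<50)&(v>150),275,213,295,236,.134,'blade')
rect((h>95)&(h<125)&(s>65)&(s<140)&(v>150),268,150,302,205,.116,'cover')
rect((v>225)&(s<60),262,130,308,208,.1,'deck')
d=T['depth']; zz=world(T,[285]*8,range(214,222),d[214:222,285]); print(zz.round(4))
E
```

```text
blade 164 [ 5.397e+02 -5.000e-01] [21.  55.1] 88.26 x 511.9 567.5
  line y= [-0.034  -3.1577]
cover 757 [663.8  -1.6] [ 53.6 115.9] 88.27 x 605.1 722.5
  line y= [-0.0293 -0.3454]
deck 1682 [689.7   3.1] [108.8 191.5] 88.28 x 592.4 785.9
  line y= [-0.0424  2.36  ]
[[ 0.5677 -0.0014  0.1276]
 [ 0.5649 -0.0013  0.13  ]
 [ 0.562  -0.0012  0.1337]
 [ 0.5589 -0.0011  0.1409]
 [ 0.557  -0.001   0.1295]
 [ 0.5541 -0.0009  0.1341]
 [ 0.5514 -0.0009  0.1361]
 [ 0.5487 -0.0008  0.1362]]
```

```bash
python3 -m inch '[0,0.0056,0.03,0,0,0,1,0,0.0056,0.0588,0,0,0,1,0,0.0056,0.0588,0,0,0,1,0,0.0056,0.0588,0,0,0,1]'
python3 -m inch '[-0.03,0,0,0,0,0,1,-0.06,0,0,0,0,0,1,-0.075,0,0,0,0,0,1,-0.09,0,0,0,0,0,1,-0.09,0,0,0,0,0,1]'
python3 - <<'E'
from h import *
print(cur()[0],env.state()['force'])
g=grab('side'); f=g['frame']; cv2.imwrite('pics/ins.png',cv2.resize(f[165:235,250:350],(800,560),interpolation=cv2.INTER_CUBIC))
E
```

```text
time_s: 5.95
eef_pos: [0.4594, 0.0069, 0.0933]
tcp_rot: [0.015, 1.0, -0.0, 0.0]
force: [0.2, 0.2, -1.0]
finger_gap: 0.239
grip_force: 59.3
time_s: 6.58
eef_pos: [0.5045, 0.0059, 0.0928]
tcp_rot: [0.015, 1.0, 0.0, 0.0]
force: [-1.0, -0.1, -2.1]
finger_gap: 0.248
grip_force: 59.3
[0.50452772 0.00594551 0.09277305] [-0.97731828 -0.13495516 -2.14041757]
```

View pics/ins.png

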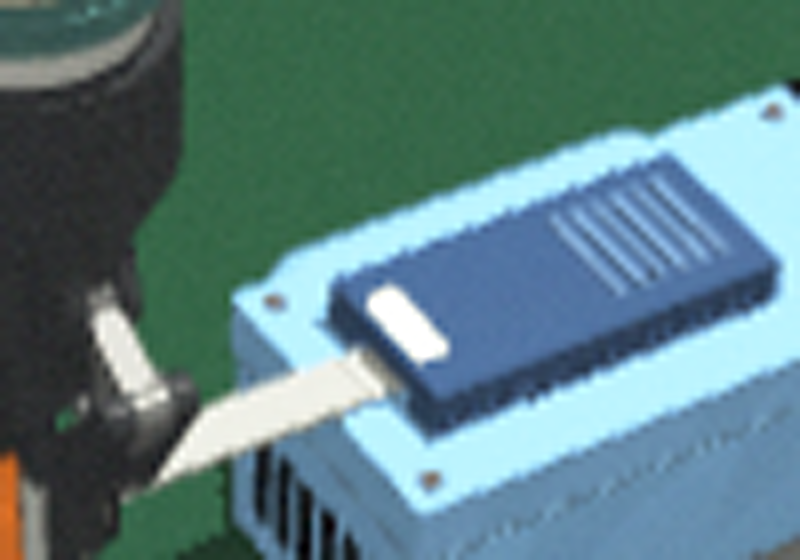

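The blade enters the notch at (385,370), centred on the cover, with no contact force. I'll push about 9 mm deeper.

```bash
python3 -m inch '[-0.008,0,0,0,0,0,1,-0.014,0,0,0,0,0,1,-0.018,0,0,0,0,0,1,-0.018,0,0,0,0,0,1]'
python3 - <<'E'
from h import *
p,r=cur(); print(p,env.state()['force'])
# rotate about the fulcrum (case edge, blade underside) by pitch
y=np.radians(-1.75); d=np.array([np.cos(y),np.sin(y),0]); F=np.array([.591,p[1]+d[1]*(.591-p[0]),.1])
ax=np.array([-np.sin(y),np.cos(y),0])
for a in (2,4,6,8,10,12,14,16,18,20):
    q=R.from_rotvec(-np.radians(a)*ax); print(a,end=' '); rows([(F+q.apply(p-F),q*r)],(p,r))
E
```

```text
time_s: 7.12
eef_pos: [0.5131, 0.0056, 0.0929]
tcp_rot: [0.015, 1.0, 0.0, 0.0]
force: [1.4, -0.1, -1.4]
finger_gap: 0.24
grip_force: 59.3
[0.51313387 0.00562224 0.09292714] [ 1.37187106 -0.12037883 -1.39977447]
2 [-0.0006, -0.0, 0.0054, 0.0, -0.0222, -0.0]
4 [-0.0014, -0.0, 0.0108, 0.0, -0.0444, -0.0]
6 [-0.0023, -0.0, 0.0162, 0.0, -0.0667, -0.0]
8 [-0.0035, -0.0, 0.0215, 0.0, -0.0889, -0.0]
10 [-0.0048, -0.0, 0.0268, 0.0, -0.1111, -0.0]
12 [-0.0063, -0.0, 0.0321, 0.0001, -0.1333, -0.0]
14 [-0.008, -0.0, 0.0373, 0.0001, -0.1556, -0.0]
16 [-0.0099, -0.0, 0.0424, 0.0001, -0.1778, -0.0]
18 [-0.012, -0.0, 0.0475, 0.0001, -0.2, -0.0]
20 [-0.0142, -0.0, 0.0524, 0.0001, -0.2222, -0.0]
```

```bash
python3 -m inch '[-0.0006,0,0.0064,0,-0.022,0,1,-0.0014,0,0.0128,0,-0.044,0,1,-0.0023,0,0.0185,0,-0.067,0,1,-0.0035,0,0.024,0,-0.089,0,1,-0.0048,0,0.0295,0,-0.111,0,1,-0.0048,0,0.0295,0,-0.111,0,1]'
python3 - <<'E'
from h import *
p,r=cur(); print(p,env.state()['force'],env.state()['ft_torque'])
E
```

```text
time_s: 7.88
eef_pos: [0.5146, 0.0057, 0.078]
tcp_rot: [0.015, 0.996, -0.001, 0.087]
force: [0.5, 0.2, -2.5]
finger_gap: 0.242
grip_force: 59.1
[0.51464628 0.00567108 0.07798268] [ 0.48007537  0.20173372 -2.49866691] [ 0.03702307  0.39184812 -0.00142809]
```

```bash
python3 - <<'E'
from h import *
g=grab('side'); f=g['frame']; cv2.imwrite('pics/lev.png',cv2.resize(f[155:245,220:350],(800,554),interpolation=cv2.INTER_CUBIC))
E
```

```text
(no output)
```

View pics/lev.png

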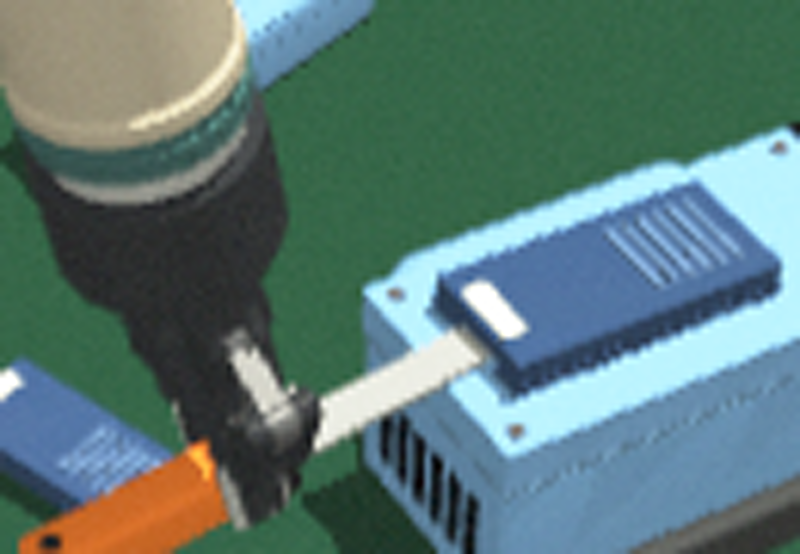

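The blade is still in the notch at (480,345) and the cover is not yet raised. I'll keep levering.

```bash
cat > lev.py <<'E'
from h import *
import sys
p,r=cur(); y=np.radians(-1.75); d=np.array([np.cos(y),np.sin(y),0]); F=np.array([.591,p[1]+d[1]*(.591-p[0]),.1])
ax=np.array([-np.sin(y),np.cos(y),0])
for a in (2,4,6,8,10):
    q=R.from_rotvec(-np.radians(a)*ax); print(a,end=' '); rows([(F+q.apply(p-F),q*r)],(p,r))
E
python3 lev.py
```

```text
2 [-0.0007, -0.0, 0.0055, 0.0, -0.0222, -0.0]
4 [-0.0016, -0.0, 0.011, 0.0, -0.0444, -0.0]
6 [-0.0027, -0.0, 0.0164, 0.0, -0.0667, -0.0]
8 [-0.0039, -0.0, 0.0218, 0.0, -0.0889, -0.0]
10 [-0.0054, -0.0, 0.0272, 0.0, -0.1111, -0.0]
```

```bash
python3 -m inch '[-0.0007,0,0.006,0,-0.022,0,1,-0.0016,0,0.0115,0,-0.044,0,1,-0.0027,0,0.017,0,-0.067,0,1,-0.0027,0,0.017,0,-0.067,0,1]'
python3 lev.py; python3 -c "
from h import *
s=env.state();print(cur()[0],s['force'],s['ft_torque'])"
```

```text
time_s: 8.43
eef_pos: [0.5174, 0.0056, 0.0698]
tcp_rot: [0.015, 0.99, -0.002, 0.138]
force: [-0.8, 0.3, -1.8]
finger_gap: 0.248
grip_force: 59.3
2 [-0.0007, -0.0, 0.0055, 0.0, -0.0222, -0.0]
4 [-0.0016, -0.0, 0.011, 0.0, -0.0444, -0.0]
6 [-0.0027, -0.0, 0.0164, 0.0, -0.0667, -0.0]
8 [-0.004, -0.0, 0.0219, 0.0, -0.0889, -0.0]
10 [-0.0055, -0.0, 0.0272, 0.0, -0.1111, -0.0]
[0.51737766 0.00560391 0.06976583] [-0.83177621  0.31841013 -1.80205411] [-0.00130833  0.56848972 -0.03295232]
```

```bash
python3 -m inch '[-0.0007,0,0.008,0,-0.022,0,1,-0.0016,0,0.016,0,-0.044,0,1,-0.002,0,0.02,0,-0.055,0,1,-0.002,0,0.02,0,-0.055,0,1]'
python3 lev.py; python3 - <<'E'
from h import *
s=env.state();print(cur()[0],s['force'],s['ft_torque'])
g=grab('side'); f=g['frame']; cv2.imwrite('pics/lev2.png',cv2.resize(f[155:245,220:350],(800,554),interpolation=cv2.INTER_CUBIC))
g=grab('side');t=grab('top')
m=t['depth']; 
for u,v in [(285,196),(285,185),(284,170),(284,160)]:
    print(u,v,world(t,[u]*9,[v]*9,np.ravel(m[v-1:v+2,u-1:u+2]))[:,2].mean().round(4))
E
```

```text
time_s: 8.93
eef_pos: [0.5225, 0.0053, 0.0617]
tcp_rot: [0.015, 0.983, -0.003, 0.183]
force: [-4.0, -0.4, 6.6]
finger_gap: 0.246
grip_force: 60.5
2 [-0.0009, -0.0, 0.0054, 0.0, -0.0222, -0.0]
4 [-0.0019, -0.0, 0.0108, 0.0, -0.0444, -0.0]
6 [-0.0032, -0.0, 0.0161, 0.0, -0.0667, -0.0]
8 [-0.0046, -0.0, 0.0214, 0.0, -0.0889, -0.0]
10 [-0.0062, -0.0, 0.0266, 0.0, -0.1111, -0.0]
[0.52253958 0.00534787 0.06170409] [-4.04093771 -0.37997915  6.6498195 ] [-0.05395458 -0.14321634 -0.08727156]
285 196 0.1266
285 185 0.1248
284 170 0.1209
284 160 0.2811
```

View pics/lev2.png

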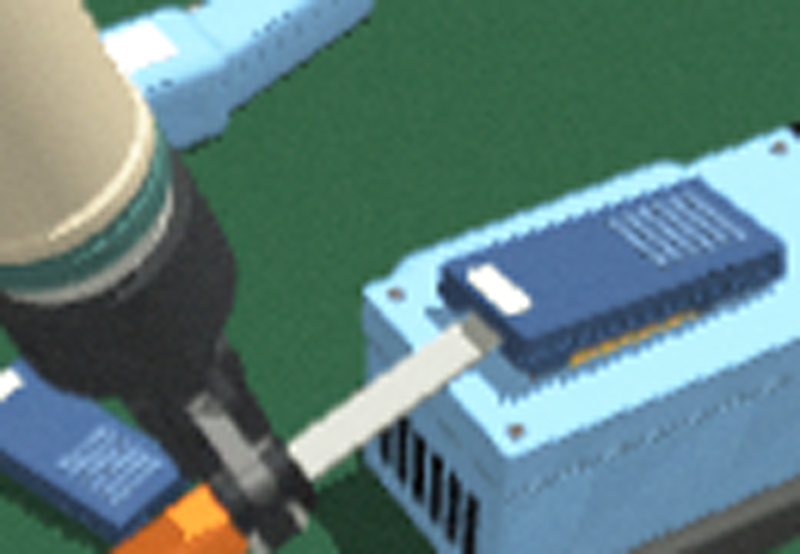

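The cover's near end is now about 10.6 mm up (depth 0.1266 against 0.116), with an orange gasket visible under it at (640,335), so it has snapped free. I'll ease the blade back and draw it out.

```bash
python3 - <<'E'
from h import *
p,r=cur(); y=np.radians(-1.75); d=np.array([np.cos(y),np.sin(y),0]); F=np.array([.591,p[1]+d[1]*(.591-p[0]),.1]); ax=np.array([-np.sin(y),np.cos(y),0])
up=np.array([0,0,1.])
q=lambda a:R.from_rotvec(np.radians(a)*ax)
A=[(F+q(a).apply(p-F)+up*e,q(a)*r) for a,e in ((5,.001),(10,.002))]
P,Q=A[1]
A+=[(P-k*d,Q) for k in (.02,.05)]
A+=[(P-.08*d+up*.06,pose(-1.75))]
rows(A,(p,r))
E
```

```text
[0.0006, 0.0, -0.0155, -0.0, 0.0556, 0.0]
[0.0001, 0.0, -0.031, -0.0001, 0.1111, 0.0]
[0.0374, 0.0, -0.0454, -0.0001, 0.1111, 0.0]
[0.0934, 0.0001, -0.0669, -0.0001, 0.1111, 0.0]
[0.1063, 0.0001, -0.2005, 0.0001, 0.2337, 0.0003]
```

```bash
python3 -m inch '[0.0006,0,-0.0155,0,0.055,0,1,0,0,-0.031,0,0.111,0,1,0,0,-0.031,0,0.111,0,1,0.02,0,-0.0385,0,0.111,0,1,0.0374,0,-0.0454,0,0.111,0,1,0.065,0,-0.056,0,0.111,0,1,0.0934,0,-0.067,0,0.111,0,1,0.106,0,-0.13,0,0.17,0,1,0.106,0,-0.2,0,0.234,0,1,0.106,0,-0.2,0,0.234,0,1,0.106,0,-0.2,0,0.234,0,1]'
python3 - <<'E'
from h import *
p,r=cur();print(p,r.as_matrix().round(3).tolist(),env.state()['force'])
t=grab('top'); np.save('top2.npy',t,allow_pickle=True); s=grab('side'); np.save('side2.npy',s,allow_pickle=True); f=s['frame']
cv2.imwrite('pics/out.png',cv2.resize(f[140:290,180:380],(800,600),interpolation=cv2.INTER_CUBIC))
E
```

```text
time_s: 10.45
eef_pos: [0.4355, 0.0081, 0.1343]
tcp_rot: [0.015, 1.0, 0.0, -0.001]
force: [-0.6, -0.0, -1.7]
finger_gap: 0.243
grip_force: 59.4
[0.43545347 0.00812057 0.13428367] [[-1.0, 0.03, -0.002], [0.03, 1.0, 0.0], [0.002, 0.0, -1.0]] [-0.5607746  -0.02423328 -1.70058638]
```

View pics/out.png

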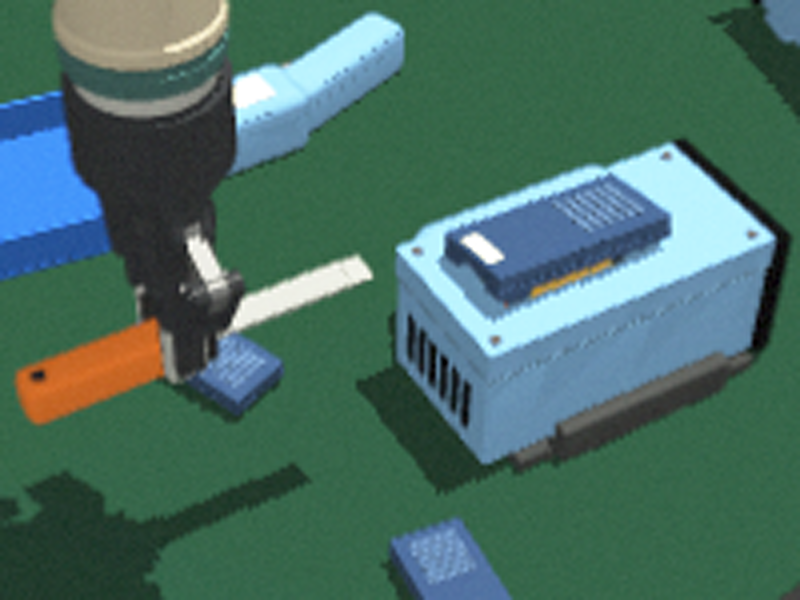

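The blade is out (tip at (365,267)), and the cover stays propped with its near end up. I'll check the tool's pitch in the hand and plan the return to the mat.

```bash
python3 - <<'E'
from h import *
S=np.load('side2.npy',allow_pickle=True).item(); p,r=cur()
n=np.array([.03,1,0]) # plane normal
for u,v in [(270.3,207),(240,218.5),(188,238.5)]:
    C,D=world(S,[u],[v]); k=((p-C)@n)/(D[0]@n); print((C+D[0]*k).round(4))
q=pose(6.0)
tg=[(np.array([.44,-.2808,.134]),q),(np.array([.44,-.2808,.0075]),q)]
rows(tg)
E
```

```text
[0.5423 0.005  0.1431]
[0.472  0.0071 0.143 ]
[0.3597 0.0104 0.1423]
[-0.0276, -0.5774, -0.0008, 0.0005, -0.0024, -0.0859]
[-0.0285, -0.5775, 0.2522, 0.0005, -0.0024, -0.0859]
```

```bash
python3 -m inch '[0,-0.12,-0.03,0,0,-0.03,1,0,-0.24,-0.03,0,0,-0.086,1,-0.02,-0.36,-0.03,0,0,-0.086,1,-0.028,-0.48,-0.03,0,0,-0.086,1,-0.028,-0.577,0,0,0,-0.086,1,-0.028,-0.577,0.06,0,0,-0.086,1,-0.028,-0.577,0.12,0,0,-0.086,1,-0.028,-0.577,0.18,0,0,-0.086,1,-0.028,-0.577,0.22,0,0,-0.086,1,-0.028,-0.577,0.235,0,0,-0.086,1,-0.028,-0.577,0.235,0,0,-0.086,1]'
python3 - <<'E'
from h import *
p,r=cur();print(p,r.as_matrix().round(3).tolist())
rows([((.44,-.2808,.0065),r)])
E
```

```text
time_s: 11.92
eef_pos: [0.4413, -0.2804, 0.0169]
tcp_rot: [-0.052, 0.999, 0.001, -0.001]
force: [-0.1, 0.9, -1.1]
finger_gap: 0.243
grip_force: 59.5
[ 0.44127329 -0.28038134  0.01689228] [[-0.994, -0.105, -0.003], [-0.105, 0.994, 0.001], [0.003, 0.001, -1.0]]
[0.0026, -0.0006, 0.0208, 0.0, 0.0, 0.0]
```

```bash
python3 -m inch '[0,0,0.01,0,0,0,1,0,0,0.016,0,0,0,1,0,0,0.0195,0,0,0,1,0,0,0.0195,0,0,0,1]'
python3 -m inch '[0,0,0,0,0,0,-0.2,0,0,0,0,0,0,-0.2,0,0,0,0,0,0,-1,0,0,0,0,0,0,-1,0,0,0,0,0,0,-1,0,0,-0.1,0,0,0,-1,0,0,-0.2,0,0,0,-1,0,0,-0.3,0,0,0,-1,0,0,-0.42,0,0,0,-1,0,0,-0.42,0,0,0,-1]'
python3 - <<'E'
from h import *
t=grab('top'); H=cv2.cvtColor(t['frame'],cv2.COLOR_BGR2HSV).astype(int);h,s,v=[H[...,i] for i in range(3)]
def rect(m,x0,y0,x1,y1,z,nm):
    k=np.zeros_like(m);k[y0:y1,x0:x1]=m[y0:y1,x0:x1]
    n,l,st,c=cv2.connectedComponentsWithStats(k.astype(np.uint8)); i=1+np.argmax(st[1:,4]); vv,uu=np.where(l==i)
    P=plane(t,uu,vv,z)[:,:2]*1000; r=cv2.minAreaRect(P.astype(np.float32)); print(nm,len(uu),np.round(r[0],1),np.round(r[1],1),round(r[2],2),np.median(world(t,uu,vv,t['depth'][vv,uu])[:,2]).round(4))
rect((s<60)&(v>140),367,213,395,259,.0175,'blade')
rect((h>95)&(h<125)&(s>65)&(s<140)&(v>150),268,150,302,205,.121,'cover')
rect((h>95)&(h<125)&(s>150),136,220,210,318,.004,'trayfloor')
rect((h>95)&(h<125)&(s>150),136,220,210,318,.032,'tray')
cv2.imwrite('pics/back.png',cv2.resize(t['frame'],(800,600)))
p,r=cur();print(p,env.state()['joint_positions'].round(2))
E
```

```text
time_s: 12.42
eef_pos: [0.4418, -0.2808, 0.0079]
tcp_rot: [-0.053, 0.999, 0.0, -0.001]
force: [0.1, 0.3, -0.7]
finger_gap: 0.246
grip_force: 59.5
time_s: 13.68
eef_pos: [0.4446, -0.2829, 0.2231]
tcp_rot: [-0.052, 0.999, -0.004, 0.003]
force: [-0.4, 0.5, -1.4]
finger_gap: 0.996
grip_force: 0.0
blade 231 [ 506.5 -276. ] [92.8 20.5] 5.7 0.0179
cover 924 [ 6.645e+02 -3.000e-01] [ 56.1 123.5] 88.28 0.122
trayfloor 3454 [424.2 323.8] [147.6 226.2] 81.0 0.0052
tray 3454 [425.1 318. ] [145.  222.1] 81.0 0.0052
[ 0.44308992 -0.28163008  0.2201371 ] [-0.7   0.21  1.63 -0.    1.3  -2.37]
```

View pics/back.png

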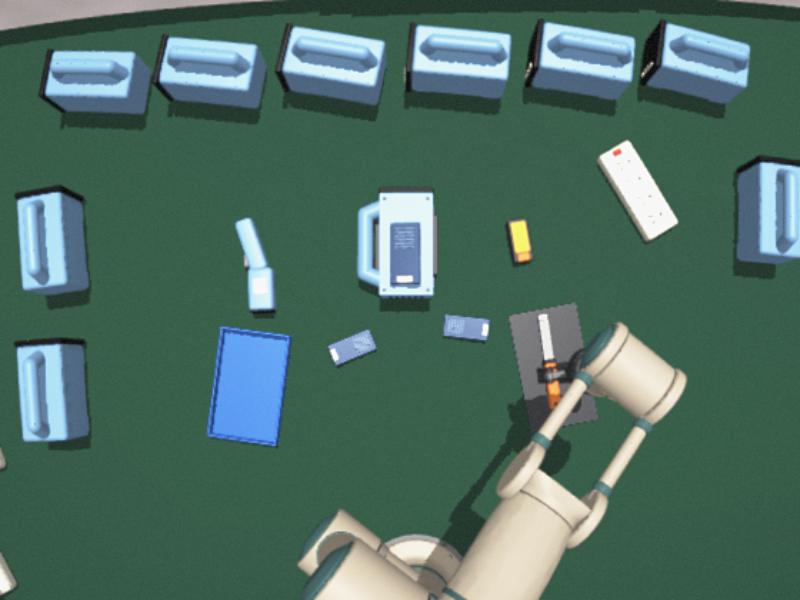

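The tool is back on the mat (545,355), the cover is propped on the case at (405,253), and the bystanders haven't moved. Next is the cover grasp.

```bash
python3 - <<'E'
from h import *
q=pose(-1.75,-5.4)
# TCP below grasp along tool z; keep the pad line through the cover centre
z=q.apply([0,0,1]); c=np.array([.667,-.001,.1135]); print(z)
t=c+z*.0145
rows([(t-z*.09,q),(t,q)]); print(t)
E
```

```text
[-0.09406442  0.00287393 -0.99556196]
[-0.5181, 0.5095, 0.0623, -0.0063, 0.0615, 0.0861]
[-0.5009, 0.5125, 0.2414, -0.0063, 0.0615, 0.0861]
[ 0.66563607 -0.00095833  0.09906435]
```

```bash
python3 -m inch '[-0.1,0.1,0.03,0,0.06,0.086,-1,-0.2,0.2,0.06,-0.006,0.06,0.086,-1,-0.3,0.3,0.06,-0.006,0.06,0.086,-1,-0.4,0.4,0.06,-0.006,0.06,0.086,-1,-0.518,0.5095,0.062,-0.006,0.061,0.086,-1,-0.518,0.5095,0.062,-0.006,0.061,0.086,-1,-0.518,0.5095,0.062,-0.006,0.061,0.086,-1,-0.518,0.5095,0.062,-0.006,0.061,0.086,-1,-0.518,0.5095,0.062,-0.006,0.061,0.086,-1]'
python3 - <<'E'
from h import *
p,r=cur();print(p,r.as_matrix().round(3).tolist())
q=pose(-1.75,-5.4);rows([((.6656,-.001,.099),q)])
E
```

```text
time_s: 14.85
eef_pos: [0.6717, -0.0015, 0.1858]
tcp_rot: [0.016, 0.999, 0.002, -0.05]
force: [-0.6, 0.1, 0.2]
finger_gap: 0.999
grip_force: 0.0
[ 0.67174955 -0.00149623  0.18580023] [[-0.995, 0.032, -0.099], [0.031, 0.999, 0.006], [0.1, 0.003, -0.995]]
[-0.005, 0.0001, 0.174, 0.0018, -0.0035, -0.0006]
```

```bash
python3 -m inch '[-0.002,0,0.08,0,0,0,-1,-0.005,0,0.13,0,0,0,-1,-0.005,0,0.16,0,0,0,-1,-0.005,0,0.174,0,0,0,-1,-0.005,0,0.174,0,0,0,-1]'
python3 -m inch '[0,0,0,0,0,0,1,0,0,0,0,0,0,1,0,0,0,0,0,0,1,0,0,0,0,0,0,1,0,0,0,0,0,0,1]'
python3 - <<'E'
from h import *
p,r=cur();print(p,env.state()['force'])
rows([(p+[0,0,.04],r),(p+[0,0,.12],pose(-1.75))])
E
```

```text
time_s: 15.48
eef_pos: [0.667, -0.0003, 0.0999]
tcp_rot: [0.015, 0.999, 0.002, -0.049]
force: [-0.5, -0.1, 0.5]
finger_gap: 1.001
grip_force: 0.0
time_s: 16.1
eef_pos: [0.6678, 0.0, 0.1013]
tcp_rot: [0.015, 0.999, 0.002, -0.047]
force: [-0.2, 0.6, 5.3]
finger_gap: 0.644
grip_force: 62.7
[6.67804102e-01 4.61288071e-05 1.01286509e-01] [-0.24875035  0.61487431  5.29382847]
[0.0076, 0.0002, -0.0796, 0.0, 0.0, 0.0]
[0.0228, 0.0006, -0.2389, 0.0017, -0.0605, 0.0004]
```

```bash
python3 -m inch '[0.004,0,-0.04,0,0,0,1,0.008,0,-0.08,0,0,0,1,0.015,0,-0.16,0,0,0,1,0.023,0,-0.24,0.002,-0.06,0,1,0.023,0,-0.24,0.002,-0.06,0,1,0.023,0,-0.24,0.002,-0.06,0,1]'
python3 - <<'E'
from h import *
p,r=cur();print(p,r.as_matrix().round(3).tolist(),env.state()['force'])
g=grab('side'); cv2.imwrite('pics/lift.png',cv2.resize(g['frame'][70:280,180:460],(800,600),interpolation=cv2.INTER_CUBIC))
q=pose(-8,-3.4); rows([((.425,.321,.13),q),((.425,.321,.0147),q)])
E
```

```text
time_s: 16.85
eef_pos: [0.6666, -0.0002, 0.2195]
tcp_rot: [0.015, 1.0, 0.0, -0.002]
force: [0.1, 0.0, -1.6]
finger_gap: 0.647
grip_force: 63.9
[ 6.66608091e-01 -1.64692212e-04  2.19534103e-01] [[-1.0, 0.03, -0.005], [0.03, 1.0, 0.0], [0.005, -0.0, -1.0]] [ 0.1022746   0.02976063 -1.59013577]
[0.5009, 0.6275, 0.1805, -0.0023, 0.0336, 0.0697]
[0.4994, 0.6275, 0.4111, -0.0023, 0.0336, 0.0697]
```

View pics/lift.png

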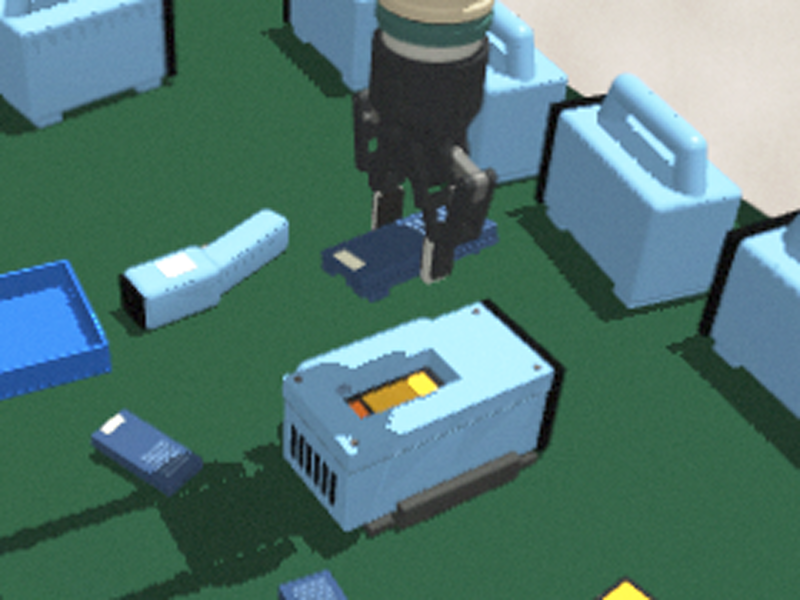

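The cover is held level at (410,255), with the battery bay open below it. I'll carry it to the tray high, then lower.

```bash
python3 -m inch '[0.08,0.1,0,0,0,0.03,1,0.16,0.2,0,0,0.01,0.07,1,0.24,0.3,0,0,0.02,0.07,1,0.32,0.4,0,-0.002,0.033,0.07,1,0.4,0.5,0.03,-0.002,0.033,0.07,1,0.47,0.59,0.1,-0.002,0.033,0.07,1,0.501,0.6275,0.18,-0.002,0.033,0.07,1,0.501,0.6275,0.18,-0.002,0.033,0.07,1,0.501,0.6275,0.18,-0.002,0.033,0.07,1]'
python3 - <<'E'
from h import *
p,r=cur();print(p,r.as_matrix().round(3).tolist(),env.state()['joint_positions'].round(2))
q=pose(-8,-3.4); rows([((.425,.321,.03),q),((.425,.321,.0147),q)])
E
```

```text
time_s: 18.02
eef_pos: [0.4264, 0.3208, 0.1302]
tcp_rot: [0.07, 0.997, 0.001, -0.028]
force: [0.9, 0.2, -1.4]
finger_gap: 0.645
grip_force: 64.0
[0.4263626  0.32077634 0.13017533] [[-0.989, 0.139, -0.056], [0.139, 0.99, 0.006], [0.056, -0.002, -0.998]] [ 0.49  0.31  1.72  0.03  1.16 -0.95]
[-0.0085, 0.0004, 0.2002, -0.001, 0.002, -0.0]
[-0.0102, 0.0004, 0.2307, -0.001, 0.002, -0.0]
```

```bash
python3 -m inch '[-0.004,0,0.08,0,0,0,1,-0.008,0,0.16,0,0,0,1,-0.009,0,0.2,0,0,0,1,-0.01,0,0.215,0,0,0,1,-0.01,0,0.224,0,0,0,1,-0.01,0,0.224,0,0,0,1]'
```

```text
time_s: 18.77
eef_pos: [0.4257, 0.3211, 0.0196]
tcp_rot: [0.07, 0.997, 0.002, -0.027]
force: [0.3, -0.6, -1.6]
finger_gap: 0.645
grip_force: 64.0
```

```bash
python3 -m inch '[0,0,0.003,0,0,0,1,0,0,0.006,0,0,0,1,0,0,0.006,0,0,0,1]'; python3 -m inch '[0,0,0.002,0,0,0,1,0,0,0.004,0,0,0,1,0,0,0.004,0,0,0,1]'
```

```text
time_s: 19.15
eef_pos: [0.4247, 0.3212, 0.0161]
tcp_rot: [0.07, 0.997, 0.002, -0.027]
force: [0.0, -0.3, -0.2]
finger_gap: 0.642
grip_force: 64.1
time_s: 19.52
eef_pos: [0.4254, 0.3212, 0.0148]
tcp_rot: [0.07, 0.997, 0.002, -0.027]
force: [1.1, -1.5, 6.9]
finger_gap: 0.647
grip_force: 64.6
```

```bash
python3 -m inch '[0,0,0,0,0,0,-0.4,0,0,0,0,0,0,-0.6,0,0,0,0,0,0,-0.6,0,0,0,0,0,0,-0.6,0,0,-0.02,0,0,0,-0.6,0,0,-0.06,0,0,0,-0.6,0,0,-0.14,0,0,0,-0.6,0,0,-0.26,0,0,0,-0.6,0.1,-0.1,-0.36,0,0,0,-0.6,0.2,-0.3,-0.36,0,0,0,-0.6,0.2,-0.4,-0.36,0,0,0,-0.6,0.2,-0.5,-0.36,0,0,0,-0.6]'
python3 - <<'E'
from h import *
t=grab('top');s=grab('side')
a=t['frame'][150:320,130:420]; b=s['frame'][130:300,110:400]
cv2.imwrite('pics/fin.png',np.vstack([cv2.resize(x,None,fx=1.75,fy=1.75,interpolation=cv2.INTER_CUBIC) for x in (a,b)]))
for u,v in [(175,255),(175,265),(175,272),(174,280),(173,288)]:
    d=np.ravel(t['depth'][v-1:v+2,u-1:u+2]); print(u,v,world(t,[u]*9,[v]*9,d).mean(0).round(4))
print(env.state()['force'])
E
```

```text
time_s: 21.02
eef_pos: [0.3104, 0.122, 0.1986]
tcp_rot: [0.069, 0.997, 0.002, -0.026]
force: [0.1, -0.7, 0.2]
finger_gap: 0.805
grip_force: 0.0
175 255 [0.4674 0.3134 0.0294]
175 265 [0.4391 0.3137 0.0313]
175 272 [0.4193 0.3142 0.0314]
174 280 [0.3968 0.3174 0.0326]
173 288 [0.3744 0.3203 0.0358]
[ 0.37284997  0.23429348 -0.99168325]
```

View pics/fin.png

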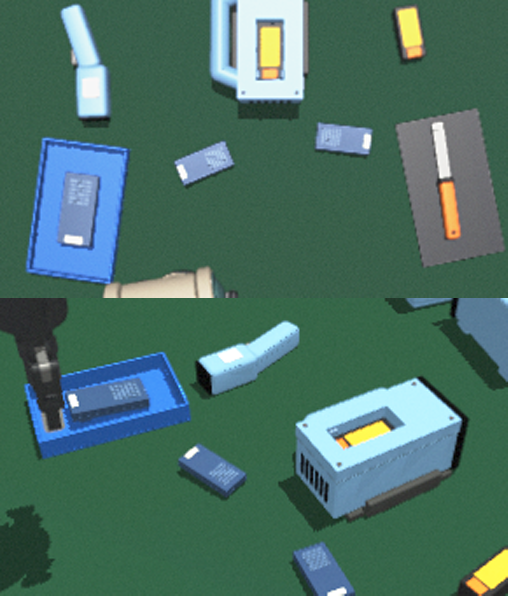

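The cover lies flat and right side up in the tray at (80,208), the tool is on the mat at (445,180), and the analyser and spare battery haven't moved. The arm is clear, so I'm handing in.

```bash
python3 -c "
from h import *
print(order.close_job())"
```

```text
the job is handed in; nothing more can be done
None
```

The job is handed in at about 21 s: cover pried free, tool laid back on its mat, cover set flat and right side up in the blue tray, and the analyser and spare battery left where they were; no verdict was shown.

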